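# Two walnuts from the dispenser

## Robot

A 6-joint arm with a two-finger parallel gripper is mounted at the origin on the work surface. World frame = base frame: x ahead of the robot, y to its left, z up, the work surface at z = 0. Lengths are in mm, angles in rad, forces in N, time in s.
With the tool pointing down it reaches from about 275 to 750 mm from the base axis. Payload 10.2 kg.
Tool frame: the origin (TCP) lies at the very end of the fingers, on their centre line; the grasp point (between the pads) lies 19 mm behind it (ctrl.tcp_to_grasp is the distance from the TCP to the grasp point, in mm); z points along the fingers, x is the direction in which the jaws open and shut, and the axes are right-handed (so a half turn about z gives the same grasp; the last joint's range is limited). The gripper opens to 85 mm and grips with 20 to 120 N. Pads are 22 mm wide; open, the fingers measure 114 mm over their backs; the gripper's body (76 mm by 85 mm) begins 54 mm behind the grasp point. The pads swing forward as they close: fully open they stand 13 mm farther back than shut.
Start: joints at [0.986, 0.313, 1.498, -0, 1.331, -0.223], TCP at [185.841, 491.014, 231.294] pointing down, gripper open.
Joint ranges: [-2.94, 2.94], [-0.97, 2.17], [0.19, 2.56], [-1.23, 4.37], [0.02, 3.11], [-2.88, 2.88]. Speed limits (rad/s): [2.39, 2.39, 3.01, 3.14, 3.14, 3.14].

## Interface

Orientations are given as a unit quaternion [w, x, y, z].
In Python, from rig import monitor, vision, order, ctrl gives the robot as it stands. The module is installed in compiled form; this text tells all that it offers.
- The arm moves only by the shell command python3 -m pendant 'ROWS' [FORCE]. ROWS is JSON, a list that holds one entry, the list of rows, each a list of 5 numbers: the closure, from -1 (fully open) to 1 (shut), then the shift along the world's x, y, z in m, then the turn about the world's z in degrees. In form: [[[fingers, dx, dy, dz, spin], ...]]. A call has 1 to 20 rows; each row is the pose to reach, as a shift and turn from the pose commanded when the call began; what a row does not reach only later rows make up. A row lasts 1/10 s, in which the tool goes at most 50 mm and 8.59 degrees, less where a joint would pass 70% of its speed; a pose out of reach is approached as far as the arm can. A call with a gripper value outside its range is refused whole. The fingers move at their own pace and stop on an object; FORCE is the grip in N (left out, the last holds). Time passes only in rows, so rows that repeat a pose let the fingers close. It gives the time, the measured TCP pose, the force and the opening at its end, in the units of the state.
- monitor.sense(): the state, without advancing time (a new reading comes with each control period).
- vision.capture(name): name is "side" or "top" or "wrist"; returns (picture, depth): 480x640x3 uint8, red, green, blue; 480x640 float32, mm along the optical axis (not along the pixel's ray), 0 where there is no reading.
- vision.camera_info(name): a dict with "fov_y" (degrees; the focal length in pixels is half the picture's height over the tangent of half this angle, whatever the lens; pixels are square), "cx", "cy" (the principal point, pixels), "R" (3x3) and "t" (3): a world point X has camera coordinates R X + t; the wrist camera has in their place "hand_eye" (4x4, takes a point from camera to tool coordinates, whose origin is the TCP and whose axes are the tool frame's). Camera axes: x right, y down, z forward; pixel columns grow to the right and rows downward; lengths in mm; the calibration is good to about 2 mm. The wrist camera is an equidistant fisheye: a pixel r from the principal point sees the ray r / f radians off the axis. A picture is of the moment at which its call begins: read the wrist's pose just before it. camera_info takes no time and is no camera call.
- order.finish_job(): hands the job in, once; it reports no verdict.
The state is a dict: "time_s": time; "joints": joint angles; "dq": joint speeds; "tau": joint torques, N m; "eef_pos": TCP position; "ee_rot": TCP orientation; "force": force on the tool from outside, world axes, zero at the start; "wrist_torque": the same for the moment, N m; "grip_width": opening from 0.0 (shut) to 1.0 (fully open).
Only numpy, scipy, OpenCV 4.12 (cv2) and the standard library are available. Lean on these libraries where they do the work, as an engineer would, in place of code of your own. Each camera call takes 0.05 s, during which the arm holds its last target.

## Task

On the bench stand two dispensers; take the one that holds the round walnuts, not the one with the square nougat cubes. Turn its paddle knob clockwise (seen from above) by exactly two clicks, so that two walnuts drop into the bowl under its spout, and let go of the knob. Do not go on to a third click at any time: that portion would be one too many.

Things in the scene. Friction and masses are not known exactly. Their poses are not given: they have to be found in the camera images.
- walnut_dispenser_grip (a point): Middle of the walnut dispenser's knob: a black upright bar 66 mm long, 18 thick, 42 high, 150-192 mm above the bench, on the vertical turning axis; below it a 26 mm stem and a wheel hub (top 129 mm). This point: on the axis, 174 mm up; z up, x along the bar (pinch across y), turning with the knob; at the start x points away from the spout. Clear hopper 97-173 mm out on the far side, top 193 mm.
- walnut_dispenser_paddle (a joint): Turn of that knob and its wheel, rad: 0 at the start, growing clockwise seen from above. Clicks every 36 degrees: 0, 0.628, 1.257, 1.885, with a stop just past the third. Held at each click by about 0.12 N m; let go between two, it snaps to the nearer. Each click carries the next of ten pockets over the spout and drops one walnut.
- bowl: White bowl, rim 150 mm across, 55 high, loose under the walnut dispenser's spout, its middle about 92 mm from the knob's axis, on the robot's side. Origin: centre of its underside. The dispenser is fixed: a white housing 190 mm square, rim 125 mm up, open round well with walnuts. The nougat dispenser (bystander) has the same form, with 25 mm square cubes and a like bowl.
- walnut_1: Whole walnut, round, 29 mm across, the next to drop, lying in the wheel's first pocket before the spout. Origin: its centre.
- walnut_2: The same kind of walnut, the second to drop, in the following pocket. Origin: its centre.
Things that resemble listed ones, but are neither listed nor needed, are in the scene too. Leave any blue or turquoise look-alike of the walnut_2 alone.

How it is judged (in metres and radians):
At the end, for the whole second after the job is handed in: The walnut dispenser's knob rests within 10 degrees of its second click (1.257 rad), and the first two walnuts lie in the bowl (centres within 65 mm of its middle and less than 50 mm above its underside) (value of joint walnut_dispenser_paddle between 1.08164 and 1.43164 rad and horizontal distance between each of walnut_1, walnut_2 and bowl below 0.065 m and z of walnut_1 in the frame of bowl between 0 and 0.05 m and z of walnut_2 in the frame of bowl between 0 and 0.05 m); the robot touches nothing.
It fails at once if the walnut dispenser's knob is turned more than half-way on to the third click (value of joint walnut_dispenser_paddle above 1.571 rad).
It also fails if it takes over 32 s, if anything falls off the work surface, if the arm or the gripper's body presses on something with over 40 N, if the wrist force passes 120 N, or if a joint passes its speed limit or range.

## Working session

There is one attempt and no reset: what is moved stays moved. The work goes in short steps, Python scripts to look and compute and a shell command to move; the robot and the scene stay as the last step left them, time stands still between calls to the robot, and variables do not carry over. Pictures are saved under pics/ and viewed, and the job is handed in when it is done.

```bash
mkdir -p pics
python3 - <<'E'
from rig import monitor, vision
import cv2,numpy as np
s=monitor.sense();print({k:np.round(s[k],3) for k in s})
for n in("top","side"):
    p,d=vision.capture(n);cv2.imwrite(f"pics/{n}1.png",p[:,:,::-1]);np.save(f"{n}_d.npy",d)
    c=vision.camera_info(n);print(n,c)
E
```

```text
{'time_s': np.float64(0.0), 'joints': array([ 0.986,  0.313,  1.498, -0.   ,  1.331, -0.223]), 'dq': array([ 0.   ,  0.001,  0.001,  0.001, -0.001, -0.001]), 'tau': array([ 0.0000e+00, -4.1227e+01, -2.5974e+01, -0.0000e+00,  4.0000e-03,
        0.0000e+00]), 'eef_pos': array([185.709, 490.787, 230.749]), 'ee_rot': array([ 0.   ,  0.823,  0.568, -0.001]), 'force': array([0.115, 0.154, 0.452]), 'wrist_torque': array([-0.001, -0.015,  0.017]), 'grip_width': np.float64(0.998)}
top {'fov_y': 43.371174797914605, 'cx': 322.74169080907205, 'cy': 243.59423411295782, 'R': array([[-1.23192432e-03, -9.99958784e-01,  8.99513998e-03],
       [-9.83493904e-01, -4.16014790e-04, -1.80940787e-01],
       [ 1.80937071e-01, -9.06957069e-03, -9.83452856e-01]]), 't': array([ -88.01497803,  543.44739947, 1092.610879  ])}
side {'fov_y': 56.41777010530366, 'cx': 320.5857916126152, 'cy': 244.07567793463164, 'R': array([[ 0.94578334, -0.32454172, -0.01290527],
       [-0.17262197, -0.46860586, -0.86637763],
       [ 0.2751282 ,  0.82163326, -0.49922265]]), 't': array([-519.27668735,  143.45936524,  665.39215548])}
```

View pics/top1.png

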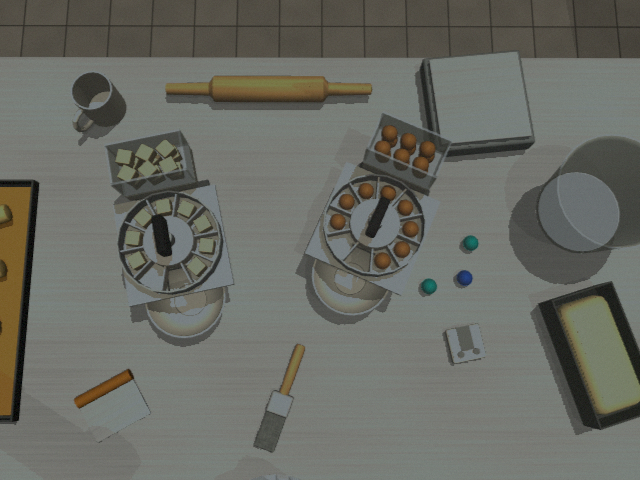

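View pics/side1.png

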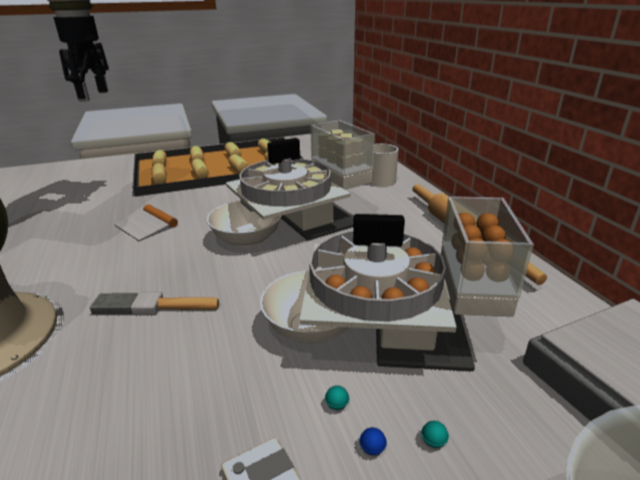

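The top view shows the walnut dispenser at right (knob bar about (370,236)–(386,199)) and the nougat dispenser at left. Next I measure the knob from depth.

```bash
cat > h.py <<'E'
import numpy as np,cv2
from rig import vision
def cloud(n,d):
    c=vision.camera_info(n);f=240/np.tan(np.radians(c['fov_y']/2))
    v,u=np.mgrid[:480,:640]
    P=np.stack([(u-c['cx'])/f*d,(v-c['cy'])/f*d,d],-1)
    return (P-c['t'])@c['R']
E
python3 - <<'E'
from h import *
for n,(u0,u1,v0,v1) in {"top":(355,400,185,245),"side":(345,410,205,255)}.items():
    p=cv2.imread(f"pics/{n}1.png");d=np.load(f"{n}_d.npy");W=cloud(n,d)
    m=np.zeros((480,640),bool);m[v0:v1,u0:u1]=1
    m&=(p.max(-1)<45)&(d>0)
    X=W[m];print(n,len(X),np.percentile(X[:,2],[1,10,50,90,99]))
    X=X[(X[:,2]>(183 if n=="top" else 148))&(X[:,2]<200)]
    r=cv2.minAreaRect(X[:,:2].astype(np.float32));print(r,X.mean(0));b=cv2.boxPoints(r);print(b)
    q=X[:,:2]-X[:,:2].mean(0);w,V=np.linalg.eigh(q.T@q);print(np.degrees(np.arctan2(V[1,1],V[0,1])))
# well ring & bowl rim from top
d=np.load("top_d.npy");W=cloud("top",d);p=cv2.imread("pics/top1.png")
for (u,v) in [(345,285),(378,217),(440,205),(404,293),(308,250),(345,165)]:print((u,v),W[v,u].round(1))
for n,(a,b,e,g) in {"top":(290,460,100,320),"side":(240,550,180,380)}.items():
    p=cv2.imread(f"pics/{n}1.png")[e:g,a:b];cv2.imwrite(f"pics/{n}1c.png",cv2.resize(p,None,fx=2.6,fy=2.6,interpolation=2))
E
```

```text
top 421 [103.69890321 182.96715669 191.01767046 193.89224852 195.76958726]
((566.1509399414062, -179.0502166748047), (17.579118728637695, 66.38472747802734), 66.08869171142578) [ 565.40047942 -179.16028953  191.24978691]
[[ 532.24475 -173.6318 ]
 [ 592.9319  -200.539  ]
 [ 600.0571  -184.46863]
 [ 539.37    -157.56143]]
155.8267269065945
side 1501 [  8.05178252 158.31895672 176.09473864 191.13402175 192.14692038]
((567.6041870117188, -183.4375457763672), (15.933764457702637, 65.70165252685547), 66.85982513427734) [ 565.59403742 -187.30798111  175.84965819]
[[ 534.2655  -177.85368]
 [ 594.68115 -203.67323]
 [ 600.9429  -189.02141]
 [ 540.5272  -163.20186]]
155.75268557585264
(345, 285) [ 469.7 -131.8    6.2]
(378, 217) [ 561.9 -179.   194.3]
(440, 205) [ 630.6 -323.2    3.2]
(404, 293) [ 455.3 -248.    -6.2]
(308, 250) [523.4 -61.1  94.2]
(345, 165) [ 685.3 -129.7   91. ]
```

```bash
python3 -m pendant '[[[-1,0.02,-0.03,0.03,0],[-1,0.04,-0.07,0.04,0],[-1,0.38,-0.671,0.04,-3],[-1,0.38,-0.671,0.04,-3],[-1,0.38,-0.671,0.04,-3],[-1,0.38,-0.671,0.04,-3],[-1,0.38,-0.671,0.04,-3],[-1,0.38,-0.671,0.04,-3],[-1,0.38,-0.671,0.04,-3],[-1,0.38,-0.671,0.04,-3],[-1,0.38,-0.671,0.04,-3],[-1,0.38,-0.671,0.04,-3],[-1,0.38,-0.671,0.04,-3],[-1,0.38,-0.671,0.04,-3],[-1,0.38,-0.671,0.04,-3],[-1,0.38,-0.671,0.04,-3],[-1,0.38,-0.671,0.04,-3],[-1,0.38,-0.671,0.04,-3],[-1,0.38,-0.671,0.04,-3],[-1,0.38,-0.671,0.04,-3]]]' 30
python3 - <<'E'
from h import *
from rig import monitor
s=monitor.sense();print(s['time_s'],s['eef_pos'],s['ee_rot'],s['joints'],s['force'])
p,d=vision.capture("wrist");cv2.imwrite("pics/w1.png",p[:,:,::-1]);np.savez("w1.npz",p=p,d=d,e=s['eef_pos'],q=s['ee_rot'])
print(vision.camera_info("wrist"))
E
```

```text
time_s: 2.1
eef_pos: [565.6, -179.0, 271.8]
ee_rot: [0.0, 0.837, 0.547, 0.0]
force: [-0.8, 0.7, 0.2]
grip_width: 0.998
2.1 [ 565.63354469 -178.95545053  271.77487939] [1.78536544e-04 8.37057367e-01 5.47115084e-01 1.29789169e-04] [-5.03754134e-01  4.43965600e-01  1.20666493e+00  6.20045382e-05
  1.49052501e+00 -1.66158681e+00] [-0.84623556  0.67050263  0.21840355]
{'fov_y': 65.70646984690485, 'cx': 324.90260758406623, 'cy': 239.38015231959733, 'hand_eye': array([[ 9.99999990e-01,  4.78561894e-05,  1.29508843e-04,
         1.54571623e+00],
       [-8.62739887e-05,  9.48919760e-01,  3.15517483e-01,
        -8.11216225e+01],
       [-1.07794036e-04, -3.15517491e-01,  9.48919755e-01,
        -1.42241807e+02],
       [ 0.00000000e+00,  0.00000000e+00,  0.00000000e+00,
         1.00000000e+00]])}
```

View pics/w1.png

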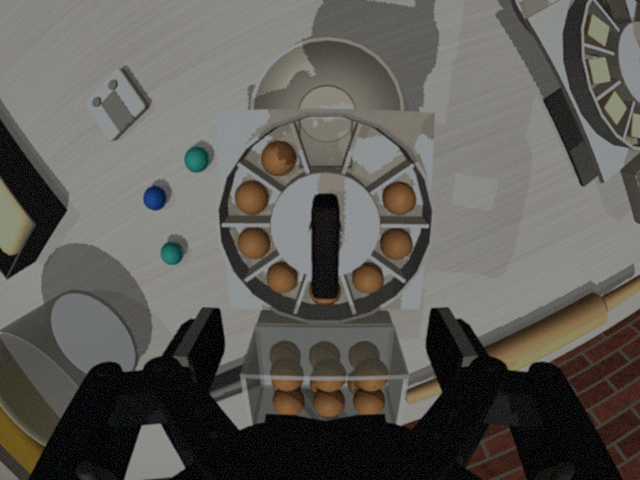

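The wrist view shows the bar upright at about (325,245), the spout and bowl above it at (327,110), and the first two walnuts at (278,158) and (252,197), on the side that turns clockwise towards the spout. Now I measure the bar precisely.

```bash
cat >> h.py <<'E'
from scipy.spatial.transform import Rotation as Ro
def wcloud(d,e,q):
    c=vision.camera_info("wrist");f=240/np.tan(np.radians(c['fov_y']/2))
    v,u=np.mgrid[:480,:640];x=u-c['cx'];y=v-c['cy'];r=np.hypot(x,y)+1e-9;t=np.tan(r/f)/r
    P=np.stack([x*t*d,y*t*d,d],-1);H=c['hand_eye']
    T=P@H[:3,:3].T+H[:3,3]
    return T@Ro.from_quat(np.roll(q,-1)).as_matrix().T+e
def bar(p,d,e,q,box):
    W=wcloud(d,e,q);u0,u1,v0,v1=box;m=np.zeros((480,640),bool);m[v0:v1,u0:u1]=1
    m&=(p.max(-1)<60)&(d>0)&(W[...,2]>184)&(W[...,2]<202)
    X=W[m];r=cv2.minAreaRect(X[:,:2].astype(np.float32))
    k=X[:,:2]-X[:,:2].mean(0);w,V=np.linalg.eigh(k.T@k)
    print(len(X),np.median(X[:,2]),r,X.mean(0),'bar angle',np.degrees(np.arctan2(V[1,1],V[0,1]))%180-180)
E
python3 - <<'E'
from h import *
z=np.load("w1.npz");bar(z['p'],z['d'],z['e'],z['q'],(300,350,185,310))
E
```

```text
2533 191.2874026171275 ((568.833251953125, -178.46731567382812), (17.931400299072266, 64.74958801269531), 66.53842163085938) [ 566.66068788 -177.63721205  191.1089534 ] bar angle -23.95889682339879
```

```bash
python3 -m pendant '[[[-1,0.001,-0.001,-0.05,0],[-1,0.001,-0.001,-0.09,0],[-1,0.001,-0.001,-0.117,0],[-1,0.001,-0.001,-0.117,0],[-0.5,0.001,-0.001,-0.117,0],[0,0.001,-0.001,-0.117,0],[0.3,0.001,-0.001,-0.117,0],[1,0.001,-0.001,-0.117,0],[1,0.001,-0.001,-0.117,0],[1,0.001,-0.001,-0.117,0],[1,0.001,-0.001,-0.117,0],[1,0.001,-0.001,-0.117,0]]]' 30
python3 - <<'E'
from h import *
p,d=vision.capture("side");cv2.imwrite("pics/s2.png",p[150:400,200:560,::-1])
E
```

```text
time_s: 3.35
eef_pos: [567.9, -180.0, 156.1]
ee_rot: [0.001, 0.837, 0.547, 0.002]
force: [1.9, 7.2, 8.2]
grip_width: 0.204
```

View pics/s2.png

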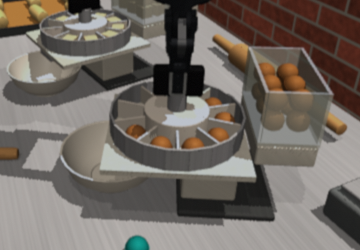

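The side crop shows the fingers pinching the bar at (180,80), and the opening of 0.20 (about 17 mm) fits its thickness. I'll turn one click.

```bash
python3 -m pendant '[[[1,0,0,0,-4],[1,0,0,0,-9],[1,0,0,0,-14],[1,0,0,0,-19],[1,0,0,0,-24],[1,0,0,0,-29],[1,0,0,0,-33],[1,0,0,0,-36],[1,0,0,0,-36],[1,0,0,0,-36],[1,0,0,0,-36],[1,0,0,0,-36],[1,0,0,0,-36],[1,0,0,0,-36]]]' 30
python3 - <<'E'
from h import *
from rig import monitor
s=monitor.sense();print(s['wrist_torque'],2*np.degrees(np.arctan2(s['ee_rot'][2],s['ee_rot'][1])))
a,d=vision.capture("side");b,d=vision.capture("wrist")
cv2.imwrite("pics/s3.png",a[150:400,200:560,::-1]);cv2.imwrite("pics/w3.png",b[:,:,::-1])
E
```

```text
time_s: 4.8
eef_pos: [568.4, -179.4, 156.1]
ee_rot: [0.0, 0.965, 0.262, 0.002]
force: [5.8, 11.0, 6.5]
grip_width: 0.204
[ 1.12739528 -0.51866376  0.07242055] 30.32842130180392
```

View pics/s3.png

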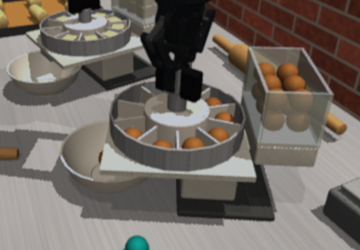

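View pics/w3.png

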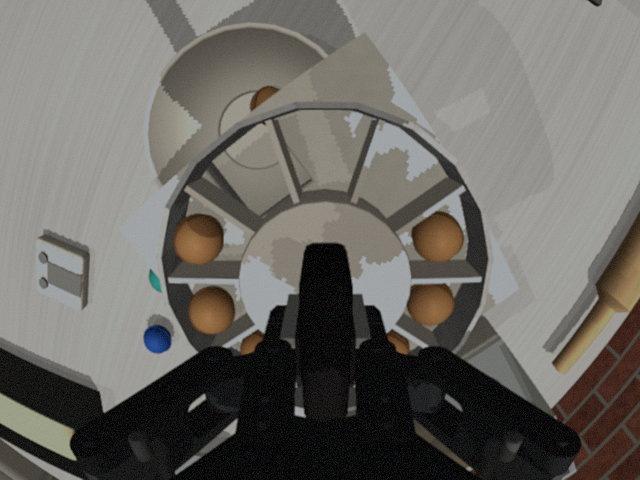

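One walnut lies in the bowl at (268,97) in the wrist view, and the next waits at (198,240), one pocket before the open spout at (250,180). I'll make the second click.

```bash
python3 -m pendant '[[[1,0,0,0,-4],[1,0,0,0,-9],[1,0,0,0,-14],[1,0,0,0,-19],[1,0,0,0,-24],[1,0,0,0,-29],[1,0,0,0,-33],[1,0,0,0,-36],[1,0,0,0,-36],[1,0,0,0,-36],[1,0,0,0,-36],[1,0,0,0,-36],[1,0,0,0,-36],[1,0,0,0,-36]]]' 30
python3 - <<'E'
from h import *
from rig import monitor
s=monitor.sense();print(s['wrist_torque'],2*np.degrees(np.arctan2(s['ee_rot'][2],s['ee_rot'][1])))
b,d=vision.capture("wrist")
cv2.imwrite("pics/w4.png",b[:,:,::-1])
E
```

```text
time_s: 6.3
eef_pos: [569.1, -179.3, 156.1]
ee_rot: [-0.001, 0.999, -0.049, 0.003]
force: [12.3, 9.6, 5.7]
grip_width: 0.212
[ 1.30185785 -1.05140634 -0.07897781] -5.658353723890848
```

View pics/w4.png

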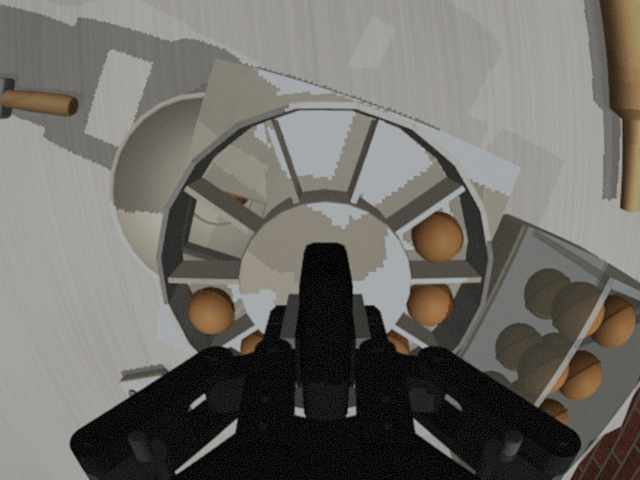

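The second pocket, at (215,235), is now empty over the spout and the next walnut at (211,310) has stayed put. I'll open and withdraw straight up.

```bash
python3 -m pendant '[[[0.4,0,0,0,0],[0,0,0,0,0],[-1,0,0,0,0],[-1,0,0,0,0],[-1,0,0,0,0],[-1,0,0,0,0],[-1,0,0,0.03,0],[-1,0,0,0.08,0],[-1,0,0,0.13,0],[-1,0,0,0.15,0],[-1,0,0,0.15,0],[-1,0,0,0.15,0],[-1,0,0,0.15,0]]]' 30
python3 - <<'E'
from h import *
from rig import monitor
s=monitor.sense();print(s['eef_pos'],s['force'])
b,d=vision.capture("wrist");cv2.imwrite("pics/w5.png",b[:,:,::-1]);np.savez("w5.npz",p=b,d=d,e=s['eef_pos'],q=s['ee_rot'])
a,d=vision.capture("side");cv2.imwrite("pics/s5.png",cv2.resize(a[150:400,200:560,::-1],None,fx=2,fy=2))
bar(*[np.load("w5.npz")[k] for k in 'pdeq'],(270,390,150,310))
E
```

```text
time_s: 7.65
eef_pos: [566.5, -180.8, 302.5]
ee_rot: [-0.001, 0.999, -0.05, -0.001]
force: [0.2, -0.1, 0.1]
grip_width: 0.999
[ 566.45998702 -180.80895621  302.48240631] [ 0.17877834 -0.08978448  0.10676625]
2050 191.3284451206033 ((569.3719482421875, -178.26397705078125), (64.86495971679688, 18.0150089263916), 83.86875915527344) [ 569.79117923 -176.56650984  191.08894972] bar angle -96.26750299452748
```

View pics/w5.png

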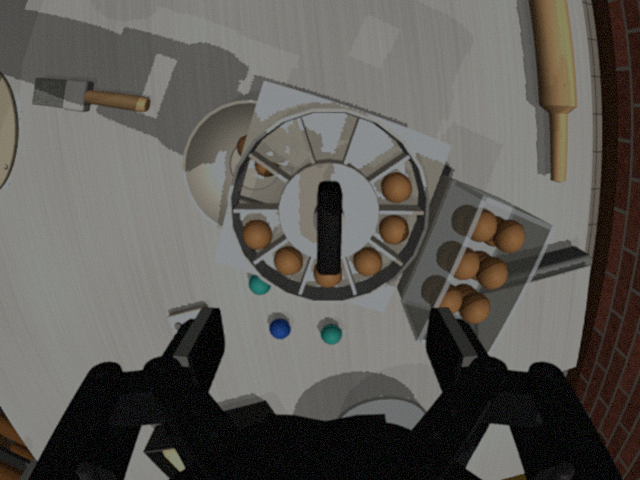

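View pics/s5.png

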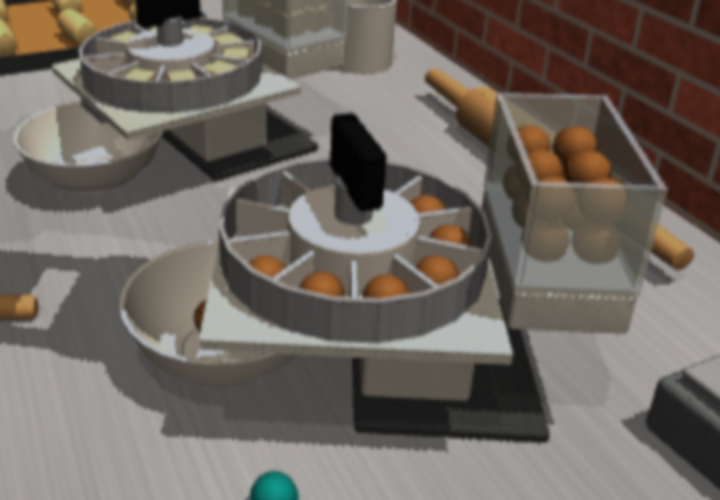

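The bar turned from -24.0° to -96.3°, which is 72.3° clockwise, and two walnuts lie in the bowl at (243,143) and (264,168). The gripper is clear, so I'm handing in.

```bash
python3 -c "
from rig import order
print(order.finish_job())"
```

```text
the job is handed in; nothing more can be done
None
```

I gripped the walnut dispenser's knob and turned it clockwise by two single clicks, checking with the cameras after each. Then I let go, backed off straight up and handed the job in about 7.8 s in; the hand-in reports no verdict.

In the last wrist camera view the knob had turned 72.3° (target 72°). Two walnuts lay in the bowl and the third was still in its pocket. The gripper was open and about 110 mm above the knob, with no force on the tool. No check failed. I judged the walnuts' place in the bowl by eye, without measuring their coordinates.

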